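# Set out the surface-cleaning station on the mat

## Task

Set out the cleaning station on the grey mat, whose yellow-striped edge is its front: stand the white-capped amber bottle in the ring straight behind the yellow tin, the black-capped amber bottle in the ring straight behind the tan-lidded cream pot, and the slim dropper bottle in the ring between the tin and the pot, each upright and centred in its ring. Put the little steel cup upright on the middle of the yellow tin's lid. Leave the tin and the pot where they stand on the mat, and let go of everything at the end.

Things in the scene. Friction and masses are not known exactly. Their poses are not given: they have to be found in the camera images.
- mat: Flat grey mat, 200 (x) by 260 (y) mm, 3 mm thick, fixed. Origin: centre of its underside; x to its back, y to its left, z up. Yellow stripe along its front edge (x = -100). Three white ring outlines, 72 mm across, centred at (x, y) = (50, 90), (50, -90) and (-50, 0) mm. Tin and pot stand on it near (-50, 90) and (-50, -90) mm, either way round.
- yellow_tin: Round pale-yellow tin with a dark blue flat lid, 80 mm in diameter, 60 mm high, 0.32 kg, loose, standing on the mat; it stays where it is. Origin: centre of its underside; z up. The lid's flat top is 74 mm in diameter, 60 mm above the origin.
- cream_pot: Low round white pot with a tan lid, 65 mm in diameter, 29 mm high, 0.07 kg, loose, standing on the mat; it stays where it is. Origin: centre of its underside; z up.
- white_cap_bottle_mid (a point): Small amber glass bottle with a white cap, 92 mm high, about 0.12 kg, standing upright on the bench. The body is round, 47 mm in diameter up to 70 mm above the foot; the cap (fixed) is 37 mm in diameter, 74 to 92 mm above the foot. The point is at its axis, 46 mm above the foot; z up.
- black_cap_bottle_mid (a point): Larger amber glass bottle with a black cap, 114 mm high, about 0.15 kg, standing upright on the bench. The body is round, 59 mm in diameter up to 85 mm above the foot; the cap (fixed) is 46 mm in diameter, 93 to 114 mm above the foot. The point is at its axis, 57 mm above the foot; z up.
- dropper_bottle_mid (a point): Slim amber dropper bottle with a paper label and a pointed black rubber teat, 102 mm high, about 0.07 kg, standing upright on the bench. The body is round, 33 mm in diameter up to about 55 mm above the foot; collar 24 mm in diameter from 62 to 77 mm, teat 13 mm above. The point is at its axis, 51 mm above the foot; z up.
- steel_cup_mid (a point): Small round steel cup with a domed lid and a knob (lid fixed on), 37 mm in diameter, 37 mm high with the knob, about 0.06 kg, standing upright on the bench; the straight wall reaches 20 mm up, the lid's rim is at 20 mm, the knob on top is about 9 mm wide. The point is at its axis, 18.5 mm above the foot; z up.
Not all that is in view belongs to the job. What is shaped like the part that bears dropper_bottle_mid but green or turquoise is not meant.

How it is judged:
By the outcome, as a careful person would: the job done as asked, in the order asked, and still so for the second after the job is handed in, with the robot touching nothing.
It also fails if it takes over 104 s, if anything falls off the work surface, if the arm or the gripper's body presses on something with over 40 N, if the wrist force passes 120 N, or if a joint passes its speed limit or range.

## Robot

A 6-joint arm with a two-finger parallel gripper is mounted at the origin on a cart in front of the work surface, level with it; the furniture and walls round the work are solid. World frame = base frame: x ahead of the robot, y to its left, z up, the work surface at z = 0. Lengths are in m, angles in rad, forces in N, time in s.
With the tool pointing down it reaches from about 0.35 to 1 m from the base axis. Payload 7.1 kg.
Tool frame: the origin (TCP) lies between the finger pads; the fingertips stand 22 mm ahead of it and the grasp point (between the pads) lies 3 mm ahead of it; x points along the fingers, y is the direction in which the jaws open and shut, and the axes are right-handed (so a half turn about x gives the same grasp; the last joint's range is limited). The gripper opens to 85 mm and grips with 20 to 120 N. Pads are 22 mm wide; open, the fingers measure 114 mm over their backs; the gripper's body (76 mm by 85 mm) begins 54 mm behind the grasp point. The pads swing forward as they close: fully open they stand 13 mm farther back than shut.
Start: joints at [-1.159, 0.423, 1.63, -0, 1.089, -0.019], TCP at [0.261, -0.568, 0.253] pointing down, gripper open.
Joint ranges: [-3, 3], [-0.9, 2.11], [0.09, 2.58], [-1.31, 4.45], [0.11, 2.69], [-2.54, 2.54]. Speed limits (rad/s): [2.39, 2.39, 3.01, 3.14, 3.14, 3.14].

## Interface

Orientations are given as a rotation vector (axis times angle).
In Python, from rig import manip gives the robot as it stands. The module is installed in compiled form; this text tells all that it offers. Calls block until the motion is done:
- manip.move_to(position, orientation): joint-space move of the TCP to a pose.
- manip.servo_line(position, orientation=None, rate=0.15): straight line of the TCP; orientation=None keeps the orientation; rate is the mean speed in m/s.
- manip.set_joints(angles): joint-space move.
- manip.command_gripper(opening, f_grip=None): finger opening in m; f_grip is the grip in N (None keeps the last); returns when the fingers have stopped.
- manip.hold(seconds).
- manip.solve_ik(position, orientation): joint angles nearest the present ones, or None.
- manip.camera(name): name is "scene" or "side" or "wrist"; returns a dict with "image" (420x560x3 uint8, red, green, blue), "fx", "fy", "cx", "cy" (pixels), "cam_to_world" (4x4, takes a point from camera to world coordinates); the wrist camera has in their place "mount" (4x4, takes a point from camera to tool coordinates, whose origin is the TCP and whose axes are the tool frame's). Camera axes: x right, y down, z forward; pixel columns grow to the right and rows downward; lengths in m; the calibration is good to about 2 mm. The wrist camera is an equidistant fisheye: a pixel r from the principal point sees the ray r / f radians off the axis. A picture is of the moment at which its call begins: read the wrist's pose just before it. There is no depth.
A pose or a line that the arm cannot do raises manip.IKError and nothing moves.
- manip.sign_off(): hands the job in, once; it reports no verdict.
Readings, each from a call of its own:
- manip.get_time(): time.
- manip.get_joint_positions(): joint angles.
- manip.get_joint_vel(): joint speeds.
- manip.get_tau(): joint torques, N m.
- manip.get_position(): TCP position.
- manip.get_ee_rot(): TCP orientation.
- manip.get_contact_force(): force on the tool from outside, world axes, zero at the start.
- manip.get_torque(): the same for the moment, N m.
- manip.get_width(): finger opening in m.
Only numpy, scipy, OpenCV 4.12 (cv2) and the standard library are available. Lean on these libraries where they do the work, as an engineer would, in place of code of your own. Each camera call takes 0.05 s, during which the arm holds its last target.

## Working session

There is one attempt and no reset: what is moved stays moved. The work goes in short steps, each a Python script; the robot and the scene stay as the last script left them, time stands still between calls to the robot, and variables do not carry over. Pictures are saved under pics/ and viewed, and the job is handed in when it is done.

```bash
mkdir -p pics; ls
python3 - <<'E'
from rig import manip
import cv2,numpy as np
for n in ["scene","side","wrist"]:
    c=manip.camera(n)
    cv2.imwrite(f"pics/{n}0.png",c["image"][:,:,::-1])
    np.set_printoptions(precision=4,suppress=True)
    print(n,c["fx"],c["fy"],c["cx"],c["cy"],c.get("cam_to_world",c.get("mount")))
print(manip.get_time(),manip.get_ee_rot(),manip.get_position())
E
```

```text
pics
scene 447.14402463206807 447.14402463206807 286.4069064105168 200.64068231330998 [[-0.4762 -0.6142  0.6293 -0.2611]
 [-0.8794  0.3333 -0.3401  0.4363]
 [-0.0008 -0.7153 -0.6988  0.9392]
 [ 0.      0.      0.      1.    ]]
side 466.4151015027279 466.4151015027279 269.48855173279713 200.1443374978242 [[-0.7267 -0.3647  0.5821 -0.1775]
 [-0.6869  0.3868 -0.6152  0.723 ]
 [-0.0008 -0.847  -0.5316  0.7059]
 [ 0.      0.      0.      1.    ]]
wrist 325.19226210127806 325.19226210127806 274.0545552968582 211.42062755627663 [[ 0.0005 -0.263   0.9648 -0.121 ]
 [ 1.      0.0014 -0.0001  0.0001]
 [-0.0013  0.9648  0.263  -0.0662]
 [ 0.      0.      0.      1.    ]]
0.15 [ 1.9836  0.4352 -1.9841] [ 0.2608 -0.5675  0.2527]
```

View pics/scene0.png

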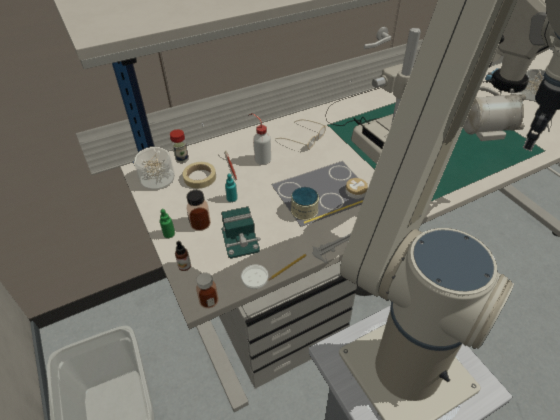

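View pics/side0.png

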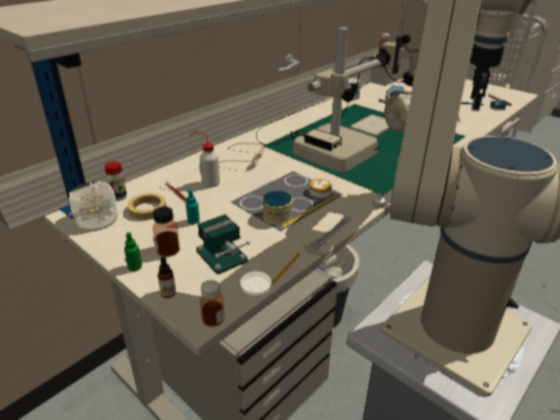

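View pics/wrist0.png

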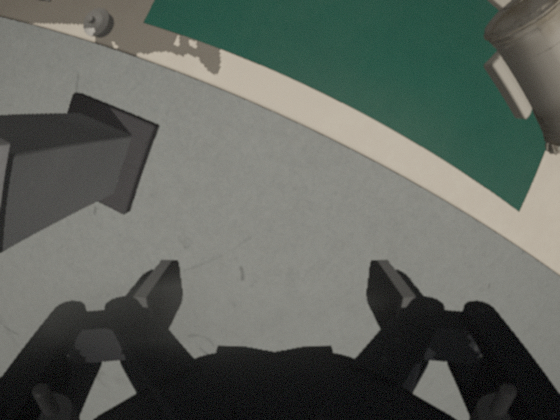

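The scene shows the mat centred near (325,190), with the yellow stripe from (305,220) to (365,203), the tin at (305,203) and the pot at (357,187).

What each target could be confused with, in scene pixels:
- **White-cap bottle:** (207,290).
- **Black-cap bottle:** (198,210). The red-capped ones at (180,145) and (262,145) are not it.
- **Dropper:** the amber one at (183,257). The green (167,224) and turquoise (231,190) ones are excluded.
- **Steel cup:** the arm hides it in the scene view. It is probably the object at side (380,200) / wrist (97,22).

Next I'll look at close crops.

Run:
```python
import cv2,numpy as np
s=cv2.imread("pics/scene0.png");d=cv2.imread("pics/side0.png")
a=cv2.resize(s[130:310,140:290],None,fx=3.3,fy=3.3,interpolation=cv2.INTER_CUBIC)
cv2.imwrite("pics/c1.png",a)
b=cv2.resize(d[160:260,220:400],None,fx=4.4,fy=4.4,interpolation=cv2.INTER_CUBIC)
cv2.imwrite("pics/c2.png",b)
b=cv2.resize(s[150:240,260:400],None,fx=5.5,fy=5.5,interpolation=cv2.INTER_CUBIC)
cv2.imwrite("pics/c3.png",b)
```

```text
(no output)
```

View pics/c1.png

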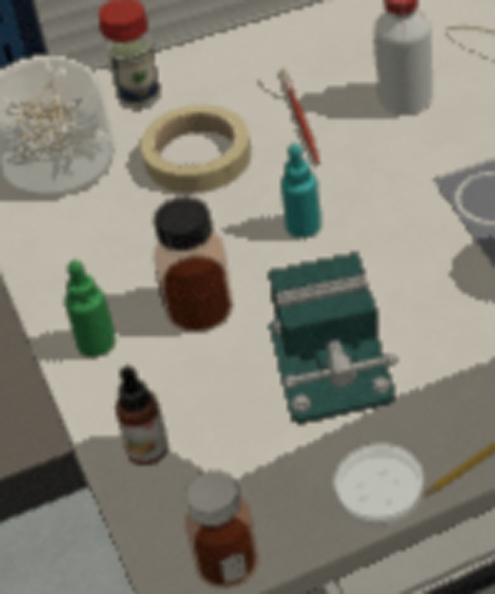

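View pics/c2.png

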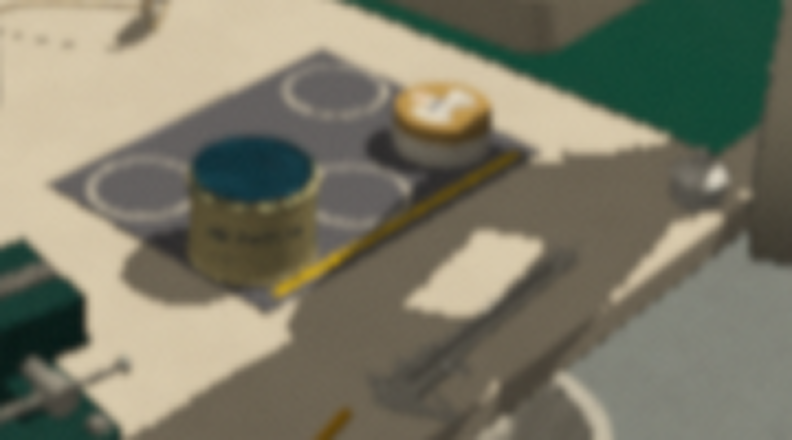

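View pics/c3.png

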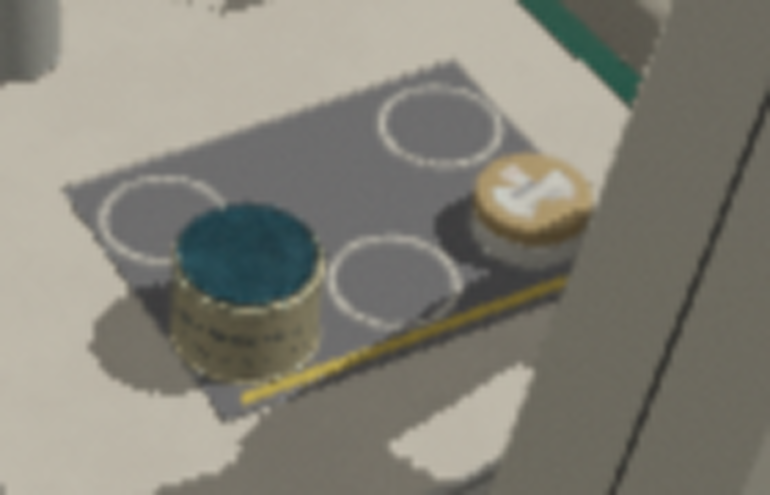

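The crops confirm the choices. Steel cup is in the side view at about (378,201). The mat's three rings are all free. Next come coarse positions from the two views.

```bash
cat > h.py <<'E'
import numpy as np,cv2
from scipy.spatial.transform import Rotation as R
CAL={"scene":(447.144,286.407,200.641,np.array([[-0.4762,-0.6142,0.6293,-0.2611],[-0.8794,0.3333,-0.3401,0.4363],[-0.0008,-0.7153,-0.6988,0.9392]])),
"side":(466.415,269.489,200.144,np.array([[-0.7267,-0.3647,0.5821,-0.1775],[-0.6869,0.3868,-0.6152,0.723],[-0.0008,-0.847,-0.5316,0.7059]]))}
def ray(cam,uv):
    f,cx,cy,T=CAL[cam]
    d=np.array([(uv[0]-cx)/f,(uv[1]-cy)/f,1.]); return T[:,3],T[:,:3]@d
def onz(o,d,z): return o+d*(z-o[2])/d[2]
def pz(cam,uv,z): return onz(*ray(cam,uv),z)
MOUNT=np.array([[0.0005,-0.263,0.9648,-0.121],[1,0.0014,-0.0001,0.0001],[-0.0013,0.9648,0.263,-0.0662]])
WF,WCX,WCY=325.192,274.0546,211.4206
def wray(uv,pos,rv):
    x,y=uv[0]-WCX,uv[1]-WCY; r=np.hypot(x,y); th=r/WF
    d=np.array([x/r*np.sin(th),y/r*np.sin(th),np.cos(th)]) if r>0 else np.array([0,0,1.])
    Rt=R.from_rotvec(rv).as_matrix()
    return Rt@MOUNT[:,3]+pos, Rt@(MOUNT[:,:3]@d)
def wproj(P,pos,rv):
    Rt=R.from_rotvec(rv).as_matrix()
    t=Rt.T@(np.asarray(P)-pos); c=MOUNT[:,:3].T@(t-MOUNT[:,3])
    th=np.arctan2(np.hypot(c[0],c[1]),c[2]); k=WF*th/np.hypot(c[0],c[1])
    return np.array([WCX+k*c[0],WCY+k*c[1]])
def proj(cam,P):
    f,cx,cy,T=CAL[cam]; c=T[:,:3].T@(np.asarray(P)-T[:,3]); return np.array([cx+f*c[0]/c[2],cy+f*c[1]/c[2]])
def tri(o1,d1,o2,d2):
    d1=d1/np.linalg.norm(d1);d2=d2/np.linalg.norm(d2)
    A=np.stack([d1,-d2],1);t=np.linalg.lstsq(A,o2-o1,rcond=None)[0]
    a=o1+t[0]*d1;b=o2+t[1]*d2;return (a+b)/2,np.linalg.norm(a-b)
def down(yaw):
    # tool x down; tool y (jaw) at angle yaw in xy plane
    y=np.array([np.cos(yaw),np.sin(yaw),0]);x=np.array([0,0,-1.]);z=np.cross(x,y)
    return R.from_matrix(np.stack([x,y,z],1)).as_rotvec()
E
python3 - <<'E'
from h import *
np.set_printoptions(precision=4,suppress=True)
C=lambda u,v:(140+u/3.3,130+v/3.3)
M=lambda u,v:(260+u/5.5,150+v/5.5)
S=lambda u,v:(220+u/4.4,160+v/4.4)
print("white cap top",pz("scene",C(214,490),.092))
print("black cap top",pz("scene",C(183,215),.114))
print("dropper teat tip",pz("scene",C(128,372),.102))
print("tin",pz("scene",M(249,253),.063), pz("side",S(254,168),.063))
print("pot",pz("scene",M(532,193),.032), pz("side",S(442,110),.032))
for n,a,b in [("L",(163,219),(138,187)),("R",(440,125),(336,91)),("F",(395,281),(358,193))]:
    print("ring",n,pz("scene",M(*a),.003),pz("side",S(*b),.003))
print("cup",pz("side",S(700,180),.02))
print("vise",pz("scene",C(330,330),.04),"turq",pz("scene",C(300,155),.1),"green",pz("scene",C(75,268),.1))
from rig import manip
print(R.from_rotvec(manip.get_ee_rot()).as_matrix())
E
```

```text
white cap top [0.3659 0.3111 0.092 ]
black cap top [0.6165 0.2386 0.114 ]
dropper teat tip [0.4888 0.3302 0.102 ]
tin [ 0.519  -0.0461  0.063 ] [ 0.5174 -0.0428  0.063 ]
pot [ 0.5138 -0.2232  0.032 ] [ 0.5102 -0.2164  0.032 ]
ring L [ 0.6191 -0.0507  0.003 ] [ 0.6207 -0.0464  0.003 ]
ring R [ 0.6126 -0.231   0.003 ] [ 0.6092 -0.2272  0.003 ]
ring F [ 0.5155 -0.1379  0.003 ] [ 0.5138 -0.1374  0.003 ]
cup [ 0.3509 -0.2752  0.02  ]
vise [0.5087 0.1626 0.04  ] turq [0.6544 0.1206 0.1   ] green [0.6145 0.3319 0.1   ]
[[-0.0005  0.4175 -0.9087]
 [ 0.0012 -0.9087 -0.4175]
 [-1.     -0.0013 -0.    ]]
```

Run:
```python
from h import *
np.set_printoptions(precision=4,suppress=True)
print("stand pole base",pz("side",(340,135),.03),"base corners",[pz("side",p,.0) for p in [(296,150),(340,166),(376,148)]])
# stand head: pole scene top (412,35)/side (342,30); arm tip scene (383,82)? side (318,82); other tip scene(370,42) side(280,65)
for a,b in [((412,32),(342,30)),((380,84),(313,85)),((368,42),(281,65))]:
    print(tri(*ray("scene",a),*ray("side",b)))
from rig import manip
for yaw in (np.pi/2,-np.pi/2): print(manip.solve_ik([.57,-.17,.33],down(yaw)))
```

```text
stand pole base [ 0.6778 -0.5409  0.03  ] base corners [array([ 0.7518, -0.3918,  0.    ]), array([ 0.5723, -0.4001,  0.    ]), array([ 0.5604, -0.5937,  0.    ])]
(array([ 0.6438, -0.4522,  0.4035]), np.float64(0.0030198956967373127))
(array([ 0.7009, -0.4103,  0.2313]), np.float64(0.011538632811385816))
(array([ 1.0063, -0.5939,  0.1987]), np.float64(0.0029817801312917347))
[-0.3099  0.301   1.6247  0.      1.2159 -1.8807]
[-0.3099  0.301   1.6247 -0.      1.2159  1.2609]
```

Run:
```python
from h import *
from rig import manip
manip.move_to([.55,-.17,.33],down(np.pi/2))
p,r=manip.get_position(),manip.get_ee_rot()
im=manip.camera("wrist")["image"]; cv2.imwrite("pics/w1.png",im[:,:,::-1]); np.savez("w1.npz",p=p,r=r)
print(p,r,manip.get_time())
```

```text
[ 0.5498359  -0.17052648  0.3298893 ] [ 1.01318386e-03  1.57098397e+00 -1.21215164e-03] 2.0083
```

View pics/w1.png

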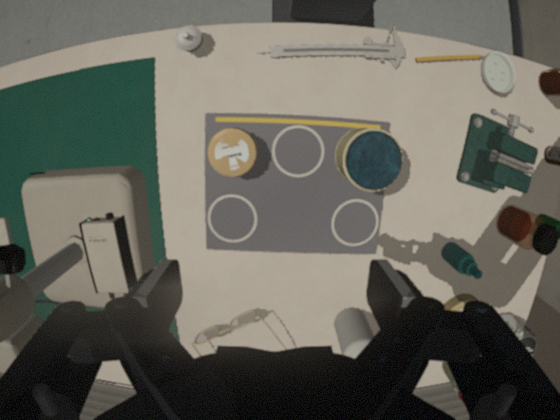

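The wrist view shows the whole mat: rings at (298,152), (232,218) and (355,222), pot at (232,152), tin lid at (372,160) and steel cup at (190,38). Now I'll cast these contours onto their planes.

```bash
cat > meas.py <<'E'
from h import *
np.set_printoptions(precision=4,suppress=True)
im=cv2.imread("pics/w1.png");z=np.load("w1.npz");p,r=z["p"],z["r"]
g=cv2.cvtColor(im,cv2.COLOR_BGR2GRAY);hsv=cv2.cvtColor(im,cv2.COLOR_BGR2HSV)
cast=lambda uv,h:onz(*wray(uv,p,r),h)
def circ(P):
    A=np.c_[2*P[:,:2],np.ones(len(P))];s=np.linalg.lstsq(A,(P[:,:2]**2).sum(1),rcond=None)[0]
    return s[:2],np.sqrt(s[2]+s[0]**2+s[1]**2)
def ringfit(c,R=.036):
    # bright pixels in annulus around guess
    for it in range(4):
        P=[]
        for v in range(90,270):
            for u in range(190,420):
                if g[v,u]>140 and hsv[v,u,1]<70:
                    q=cast((u,v),.003)[:2]
                    if abs(np.hypot(*(q-c))-.035)<(.008 if it==0 else .004): P.append(q)
        P=np.array(P);c,rad=circ(P)
    return c,rad,len(P)
if __name__=="__main__":
    for n,uv in [("F",(298,152)),("R",(232,218)),("L",(355,222))]:
        print(n,*ringfit(cast(uv,.003)[:2]))
    def blob(m,uv,h):
        k,lab,st,ce=cv2.connectedComponentsWithStats(m.astype(np.uint8)); l=lab[uv[1],uv[0]]
        cs,_=cv2.findContours((lab==l).astype(np.uint8),cv2.RETR_EXTERNAL,cv2.CHAIN_APPROX_NONE)
        c=cv2.convexHull(max(cs,key=cv2.contourArea))[:,0]
        # resample hull edges uniformly
        cc=np.concatenate(cs)[:,0]
        P=np.array([cast(q,h) for q in cc]); return circ(P),st[l,4]
    H,S,V=[hsv[:,:,i].astype(int) for i in range(3)]
    print(hsv[160,372],hsv[140,232],hsv[38,190])
    print("tin",blob((H>85)&(H<125)&(S>90),(372,160),.063))
    print("pot",blob((H>8)&(H<25)&(S>90),(232,137),.032))
    cv2.imwrite("pics/cup1.png",cv2.resize(im[10:70,150:230],None,fx=8,fy=8,interpolation=cv2.INTER_CUBIC))
    cv2.imwrite("pics/lid1.png",cv2.resize(im[100:210,190:420],None,fx=3.4,fy=3.4,interpolation=cv2.INTER_CUBIC))
E
python3 meas.py
```

```text
F [ 0.5193 -0.138 ] 0.0342457127243659 436
R [ 0.6162 -0.2318] 0.03423998306762893 362
L [ 0.6227 -0.0516] 0.03423715518098544 354
[98 97 63] [ 19  93 164] [ 19  19 106]
tin ((array([ 0.5327, -0.0383]), np.float64(0.014964803465028756)), np.int32(247))
pot ((array([ 0.5183, -0.2246]), np.float64(0.03041430056971438)), np.int32(943))
```

View pics/cup1.png

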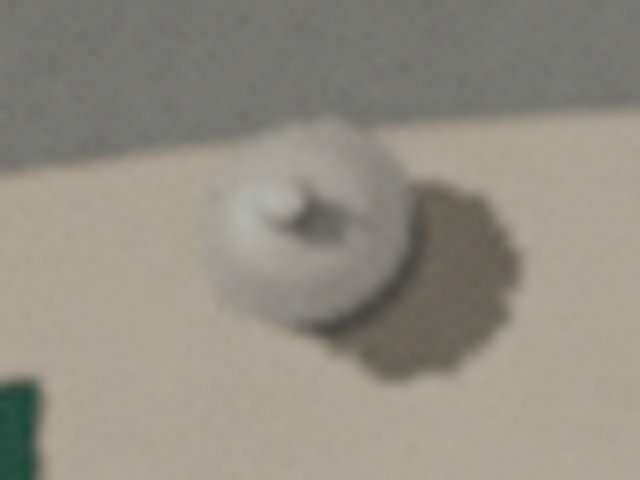

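View pics/lid1.png

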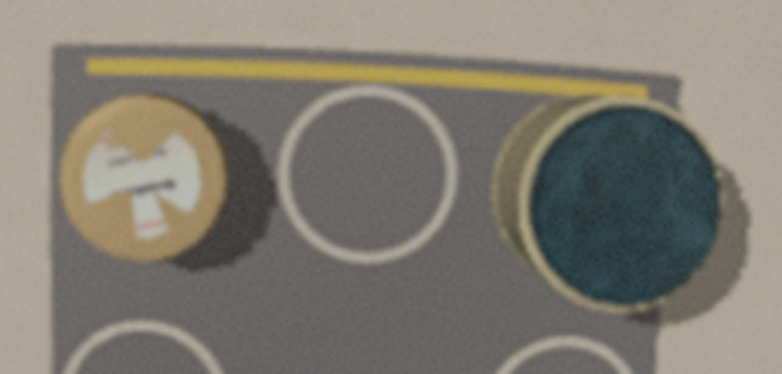

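Run:
```python
from meas import *
H,S,V=[hsv[:,:,i].astype(int) for i in range(3)]
m=((H>85)&(H<125)&(S>50)).astype(np.uint8);m=cv2.morphologyEx(m,cv2.MORPH_CLOSE,np.ones((5,5)))
m=cv2.morphologyEx(m,cv2.MORPH_OPEN,np.ones((5,5)))
k,lab,st,ce=cv2.connectedComponentsWithStats(m);l=lab[160,372];print(st[l])
cs,_=cv2.findContours((lab==l).astype(np.uint8),cv2.RETR_EXTERNAL,cv2.CHAIN_APPROX_NONE)
P=np.array([cast(q,.063) for q in max(cs,key=len)[:,0]]);print("tin",circ(P))
print("cup",cast((188.5,38.1),.02))
for n,(x,y) in {"white":(.366,.311),"black":(.6165,.2386),"drop":(.489,.33)}.items():
    for yaw in np.deg2rad([-90,-60,-30,0,30,60,90]):
        from rig import manip
        j=manip.solve_ik([x,y,.06],down(yaw)); print(n,round(np.rad2deg(yaw)),None if j is None else j[5])
```

```text
[ 347  132   54   57 2404]
tin (array([ 0.524 , -0.0472]), np.float64(0.034848346783930464))
cup [ 0.3602 -0.2853  0.02  ]
white -90 2.250352436168683
white -60 1.7267536605703837
white -30 1.2031548849720846
white 0 0.6795561093737863
white 30 0.15595733377548715
white 60 -0.36764144182281155
white 90 -0.8912402174211103
black -90 1.9220639496268817
black -60 1.3984651740285825
black -30 0.8748663984302834
black 0 0.3512676228319851
black 30 -0.17233115276631406
black 60 -0.6959299283646128
black 90 -1.2195287039629117
drop -90 2.1442674705815596
drop -60 1.6206686949832614
drop -30 1.0970699193849622
drop 0 0.5734711437866635
drop 30 0.049872368188364824
drop 60 -0.4737264074099343
drop 90 -0.997325183008233
```

Run:
```python
from h import *
from rig import manip
manip.move_to([.43,.28,.33],down(-np.pi/2))
p,r=manip.get_position(),manip.get_ee_rot()
im=manip.camera("wrist")["image"]; cv2.imwrite("pics/w2.png",im[:,:,::-1]); np.savez("w2.npz",p=p,r=r)
print(p,r,manip.get_time())
```

```text
[0.43013503 0.27985032 0.32999727] [-2.22145533e+00  1.57779011e-04  2.22135265e+00] 5.4083
```

View pics/w2.png

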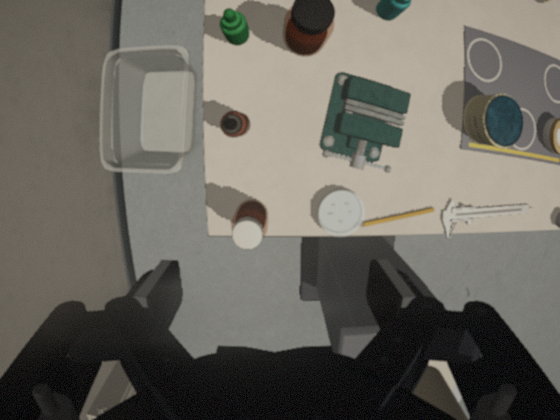

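From above: white cap (248,233), dropper (233,123), black cap (313,14) close to the image's top edge. Green (235,28) and turquoise (393,5) are the excluded ones.

Run:
```python
import cv2,numpy as np
im=cv2.imread("pics/w2.png")
a=cv2.resize(im[190:260,210:290],None,fx=5,fy=5,interpolation=cv2.INTER_CUBIC)
b=cv2.resize(im[90:160,200:280],None,fx=5,fy=5,interpolation=cv2.INTER_CUBIC)
c=cv2.resize(im[0:70,270:350],None,fx=5,fy=5,interpolation=cv2.INTER_CUBIC)
cv2.imwrite("pics/c4.png",np.vstack([np.hstack([a,b])[:350,:],np.hstack([c,c*0])])[:700][:, :800][:600])
cv2.imwrite("pics/c4.png",cv2.resize(np.hstack([a,b,c]),None,fx=.66,fy=.66))
```

```text
(no output)
```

View pics/c4.png

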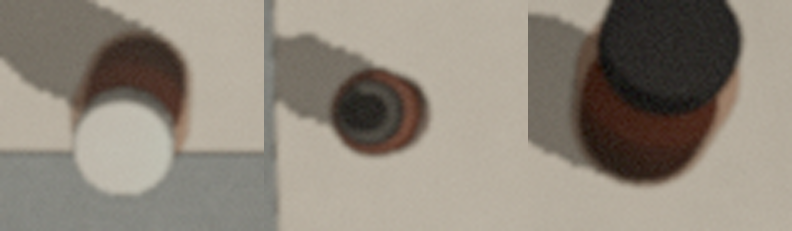

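Run:
```python
from h import *
np.set_printoptions(precision=4,suppress=True)
z=np.load("w2.npz");p,r=z["p"],z["r"]
cast=lambda uv,h:onz(*wray(uv,p,r),h)
print("white",cast((247.6,233.9),.092))
print("drop",cast((230.6,123.3),.102),cast((232.4,123.6),.077), "body rim",cast((200+(378-264)/3.3,123.8),.055))
print("black",cast((313.3,13),.114))
print("white edge r",np.hypot(*(cast((232.6,233.9),.092)-cast((247.6,233.9),.092))[:2]),np.hypot(*(cast((313.3,34),.114)-cast((313.3,13),.114))[:2]))
# foot checks: nearest edge of body base in image
print("white foot top edge", cast((210+137/3.3,190+33/3.3),.0))
```

```text
white [0.3712 0.3107 0.092 ]
drop [0.4985 0.3262 0.102 ] [0.4983 0.3275 0.077 ] body rim [0.4981 0.3277 0.055 ]
black [0.6182 0.2393 0.114 ]
white edge r 0.017723428054791164 0.024171264307711025
white foot top edge [0.3903 0.312  0.    ]
```

```bash
cat > pp.py <<'E'
from h import *
from rig import manip
np.set_printoptions(precision=4,suppress=True)
def pick(x,y,yaw,zg,zhi,f=40,op=.085):
    q=down(yaw)
    manip.move_to([x,y,zhi],q)
    manip.servo_line([x,y,zg+.003],q,rate=.15)
    print("at",manip.get_position(),manip.get_contact_force())
    w=manip.command_gripper(.0,f); print("w",manip.get_width(),manip.get_contact_force())
    manip.servo_line([x,y,zhi],q,rate=.2)
    print("lift w",manip.get_width(),manip.get_contact_force(),manip.get_time())
def place(x,y,yaw,zg,zhi,base=.003,op=.085,d=.001):
    q=down(yaw)
    manip.move_to([x,y,zhi],q)
    zt=zg+.003+base
    manip.servo_line([x,y,zt+.02],q,rate=.15)
    manip.servo_line([x,y,zt+d],q,rate=.04)
    manip.hold(.2)
    print("pl",manip.get_position(),manip.get_contact_force(),manip.get_width())
    manip.command_gripper(op)
    manip.servo_line([x,y,zhi],q,rate=.15)
    print("t",manip.get_time())
def shot(n):
    p,r=manip.get_position(),manip.get_ee_rot()
    im=manip.camera("wrist")["image"]; cv2.imwrite(f"pics/{n}.png",im[:,:,::-1]); np.savez(n+".npz",p=p,r=r)
E
python3 - <<'E'
from pp import *
pick(.3712,.311,np.deg2rad(-60),.050,.20)
shot("w3")
E
```

```text
at [0.3718 0.3114 0.0538] [ 0.4435 -0.4408  0.1851]
w 0.0462522979413863 [-0.9481 -0.175   6.0702]
lift w 0.046138159930222404 [-0.4027  0.1074 -1.1797] 8.5083
```

View pics/w3.png

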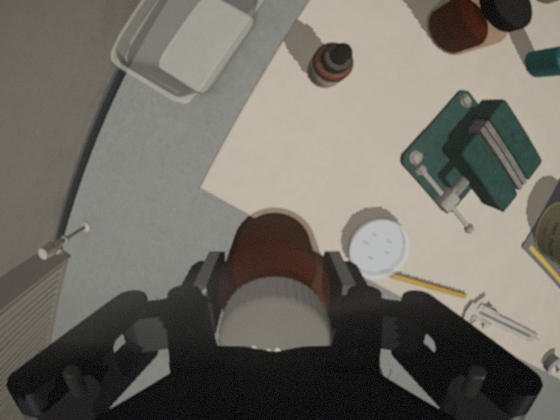

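White-cap bottle is held (width 46 mm, bottle at image (275,280)). Placing it.

Run:
```python
from pp import *
place(.6227,-.0516,np.deg2rad(-92),.050,.22)
pick(.6182,.2393,np.deg2rad(-75),.066,.22)
shot("w4")
```

```text
pl [ 0.6224 -0.0516  0.0568] [-2.0365 -0.139   2.0384] 0.04642501943054639
t 13.825
at [0.619  0.2395 0.07  ] [ 0.811  -0.6174  0.5905]
w 0.05786272798995647 [-0.0281 -1.0196  6.339 ]
lift w 0.058231809509174594 [ 0.5412 -0.6812 -2.5357] 17.375
```

View pics/w4.png

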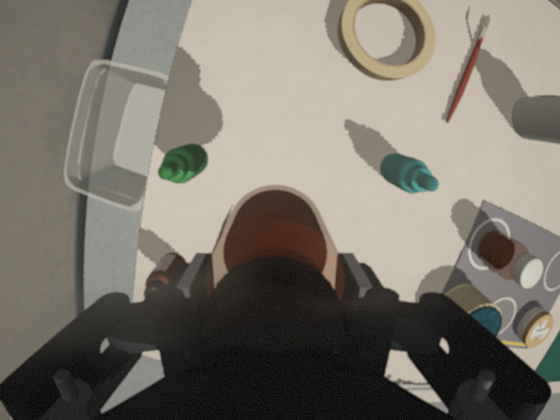

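Run:
```python
from pp import *
place(.6162,-.2318,np.deg2rad(-92),.066,.23)
pick(.4983,.3268,np.deg2rad(-30),.054,.21,f=30)
shot("w5")
```

```text
pl [ 0.616  -0.232   0.0731] [-3.8453 -0.1644  4.8349] 0.05792355177439953
t 22.625
at [0.4989 0.3271 0.0578] [ 0.5083 -0.5294  0.0964]
w 0.031093520606061204 [-1.3367  0.6053  5.2975]
lift w 0.031106451589440733 [ 0.8829  0.0634 -1.193 ] 27.3
```

View pics/w5.png

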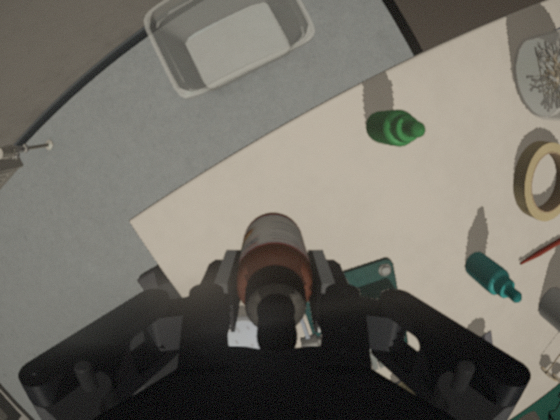

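Run:
```python
from pp import *
place(.5194,-.1380,np.deg2rad(-2),.054,.23,op=.06)
# look at the cup close
manip.command_gripper(.07)
manip.move_to([.37,-.29,.22],down(np.deg2rad(-30)))
shot("w6")
print(manip.get_time())
```

```text
pl [ 0.5194 -0.138   0.0608] [ 0.1437  0.1269 -0.932 ] 0.031377061549004485
t 32.6917
33.8667
```

View pics/w6.png

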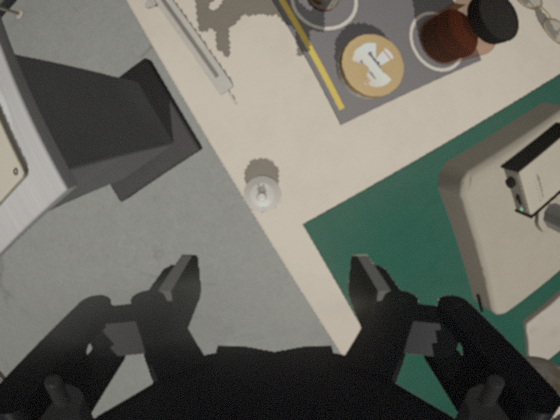

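Cup at (262,193), with its knob near (262,190). A crop will give an exact centre.

Run:
```python
from h import *
np.set_printoptions(precision=4,suppress=True)
im=cv2.imread("pics/w6.png")
cv2.imwrite("pics/c6.png",cv2.resize(im[165:225,230:300],None,fx=8,fy=8,interpolation=cv2.INTER_CUBIC))
```

```text
(no output)
```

View pics/c6.png

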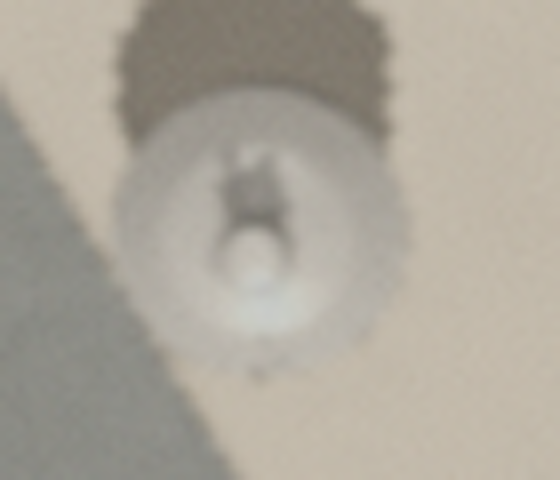

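Run:
```python
from h import *
np.set_printoptions(precision=4,suppress=True)
z=np.load("w6.npz");p,r=z["p"],z["r"]
print(onz(*wray((262.3,193.5),p,r),.02),onz(*wray((261.5,196.6),p,r),.037))
Rt=R.from_rotvec(r).as_matrix()
for x in (.0,.01,.022,.03):
    print(x,[wproj(p+Rt@np.array([x,-.035,zz]),p,r) for zz in (-.011,.011)])
cv2.imwrite("pics/c7.png",cv2.resize(cv2.imread("pics/w6.png")[230:350,130:300],None,fx=4,fy=4))
```

```text
[ 0.3593 -0.2864  0.02  ] [ 0.3595 -0.2858  0.037 ]
0.0 [array([189.7567, 262.763 ]), array([194.793 , 307.5328])]
0.01 [array([195.0934, 253.604 ]), array([199.3393, 296.4402])]
0.022 [array([200.7259, 244.0084]), array([204.2219, 284.6239])]
0.03 [array([204.0814, 238.3259]), array([207.1712, 277.5339])]
```

View pics/c7.png

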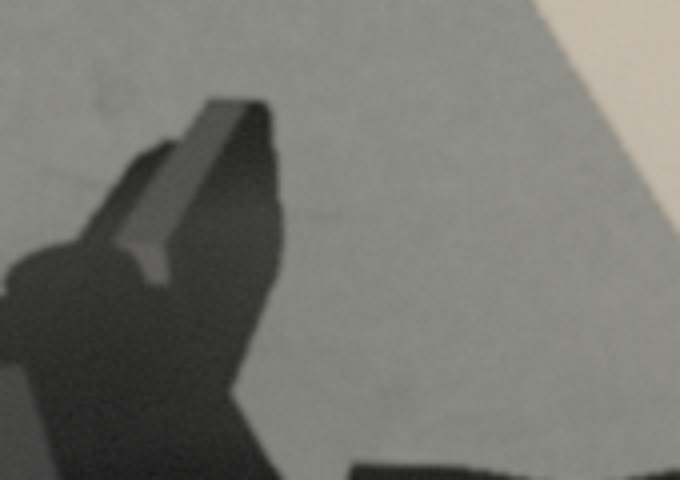

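Run:
```python
from pp import *
manip.command_gripper(.055)
pick(.3594,-.2862,np.deg2rad(-30),.021,.16,f=25)
manip.move_to([.47,-.12,.30],down(np.deg2rad(-92)))
shot("w7")
print(manip.get_time(),manip.get_width())
c=manip.camera("scene"); cv2.imwrite("pics/scene2.png",c["image"][130:280,230:430,::-1].repeat(3,0).repeat(3,1))
```

```text
at [ 0.36   -0.2867  0.0248] [ 0.3722  0.4079 -0.2514]
w 0.035117188781935336 [-0.2707  0.4536  6.3873]
lift w 0.03529851003375355 [-0.539   0.0588 -0.8021] 36.7167
38.1167 0.035158883787948604
```

View pics/w7.png

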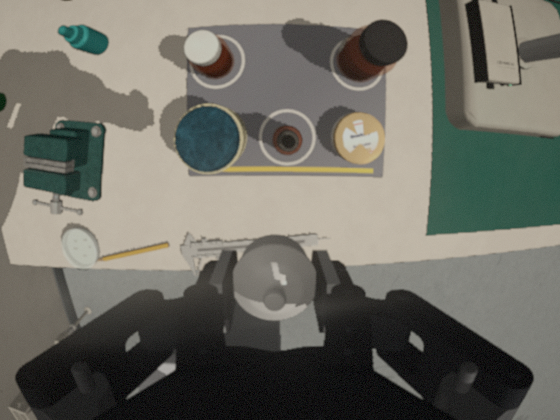

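View pics/scene2.png

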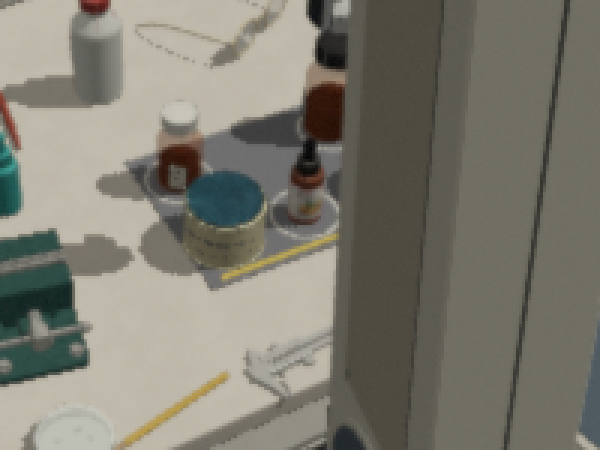

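All three bottles stand upright in their rings: white cap at (203,48), black cap at (382,43), dropper at (288,140). The cup is held upright at (275,280). Next I'll measure how well they're centred, and the tin lid.

Run:
```python
from meas import circ
from h import *
np.set_printoptions(precision=4,suppress=True)
im=cv2.imread("pics/w7.png");z=np.load("w7.npz");p,r=z["p"],z["r"]
cast=lambda uv,h:onz(*wray(uv,p,r),h)
hsv=cv2.cvtColor(im,cv2.COLOR_BGR2HSV);H,S,V=[hsv[:,:,i].astype(int) for i in range(3)]
def fit(m,seed,h,roi):
    k=np.zeros(m.shape,np.uint8);k[roi[1]:roi[3],roi[0]:roi[2]]=1
    m=cv2.morphologyEx((m*k).astype(np.uint8),cv2.MORPH_CLOSE,np.ones((5,5)));m=cv2.morphologyEx(m,cv2.MORPH_OPEN,np.ones((5,5)))
    n,lab,st,ce=cv2.connectedComponentsWithStats(m);l=lab[seed[1],seed[0]]
    cs,_=cv2.findContours((lab==l).astype(np.uint8),cv2.RETR_EXTERNAL,cv2.CHAIN_APPROX_NONE)
    return circ(np.array([cast(q,h) for q in max(cs,key=len)[:,0]])),st[l]
print("tin",fit((H>85)&(H<125)&(S>50),(210,138),.063,(170,95,250,180)))
print("pot",fit((H>8)&(H<25)&(S>80),(350,155),.032,(330,105,390,170)))
print("white",fit((V>150)&(S<60),(203,48),.095,(180,25,224,66)))
cv2.imwrite("pics/c8.png",cv2.resize(im[20:180,170:410],None,fx=3.3,fy=3.3,interpolation=cv2.INTER_CUBIC))
for P in [(.6227,-.0516),(.6162,-.2318),(.5194,-.138)]:
  print([(wproj([*P,h],p,r)-[170,20])*3.3 for h in (.003,.058,.08,.095,.105,.117)])
```

```text
tin ((array([ 0.5239, -0.0469]), np.float64(0.03524264588316393)), array([ 176,  107,   63,   64, 3149], dtype=int32))
pot ((array([ 0.5185, -0.2242]), np.float64(0.026778619823805926)), array([ 334,  113,   50,   50, 1127], dtype=int32))
white ((array([ 0.6251, -0.049 ]), np.float64(0.01996834123115652)), array([ 180,   25,   39,   38, 1106], dtype=int32))
[array([153.0984, 134.6733]), array([125.0857, 105.1244]), array([111.5197,  90.9174]), array([101.301 ,  80.2604]), array([93.9947, 72.664 ]), array([84.6498, 62.9766])]
[array([617.3848, 141.4062]), array([656.4041, 114.0374]), array([675.1664, 101.0179]), array([689.2383,  91.3132]), array([699.2668,  84.4285]), array([712.0522,  75.6893])]
[array([385.7228, 385.2794]), array([391.9856, 391.5595]), array([395.0537, 394.6407]), array([397.3817, 396.9808]), array([399.0557, 398.6647]), array([401.2091, 400.8321])]
```

View pics/c8.png

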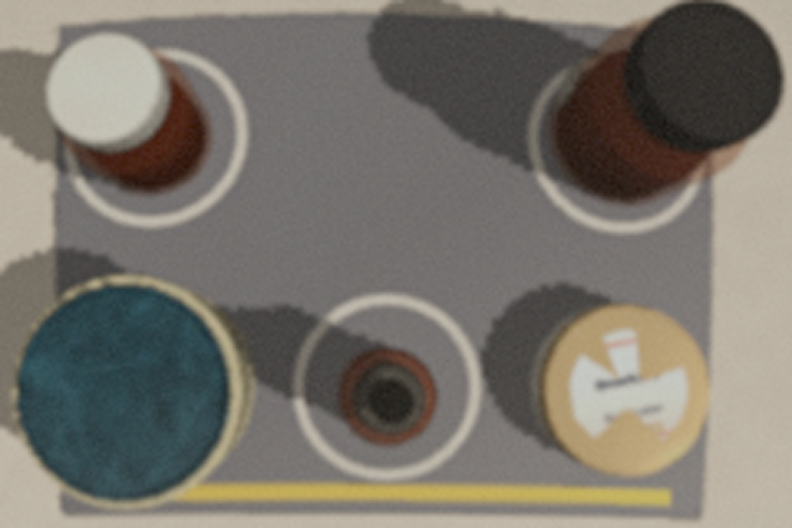

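Run:
```python
from h import *
z=np.load("w7.npz");p,r=z["p"],z["r"];Rt=R.from_rotvec(r).as_matrix()
for zz in (-.003,0,.003): print(zz,wproj(p+Rt@np.array([-.012,0,zz]),p,r))
im=cv2.imread("pics/w7.png")
cv2.imwrite("pics/c9.png",cv2.resize(im[220:330,210:340],None,fx=5,fy=5,interpolation=cv2.INTER_CUBIC))
```

```text
-0.003 [273.72139536 295.74810114]
0 [273.71471509 302.36647624]
0.003 [273.70826247 308.82520421]
```

View pics/c9.png

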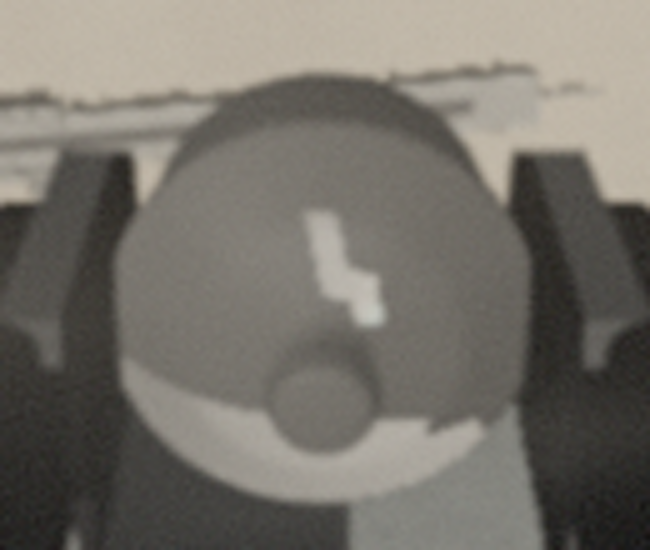

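The cup sits centred in the grip: knob at (274,302), expected (274,302). Placing it on the tin.

Run:
```python
from pp import *
place(.524,-.047,np.deg2rad(-92),.021,.22,base=.063,op=.06)
manip.move_to([.47,-.12,.30],down(np.deg2rad(-92)))
shot("w8")
c=manip.camera("side"); cv2.imwrite("pics/side3.png",c["image"][140:260,200:400,::-1].repeat(4,0).repeat(4,1))
print(manip.get_time())
im=cv2.imread("pics/w8.png");cv2.imwrite("pics/c10.png",cv2.resize(im[20:180,170:410],None,fx=3.3,fy=3.3,interpolation=cv2.INTER_CUBIC))
```

```text
pl [ 0.524  -0.0469  0.0884] [-2.8189 -0.4657 11.0231] 0.035283270371691974
t 41.8417
42.4917
```

View pics/c10.png

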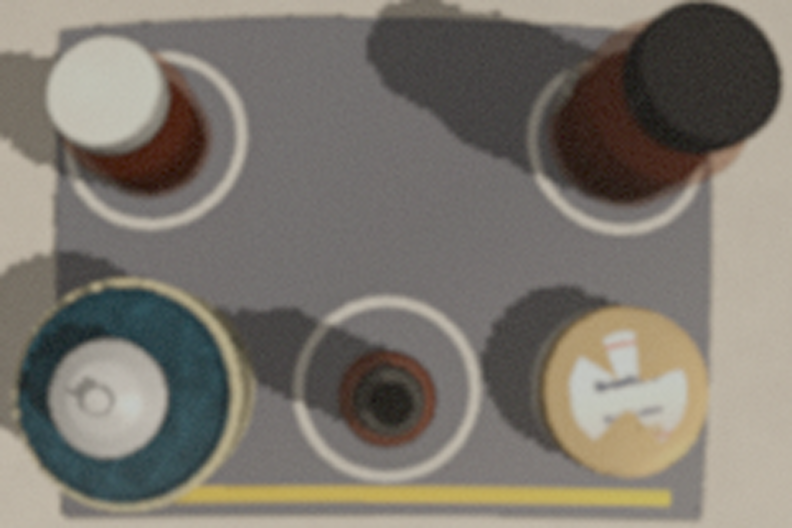

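View pics/side3.png

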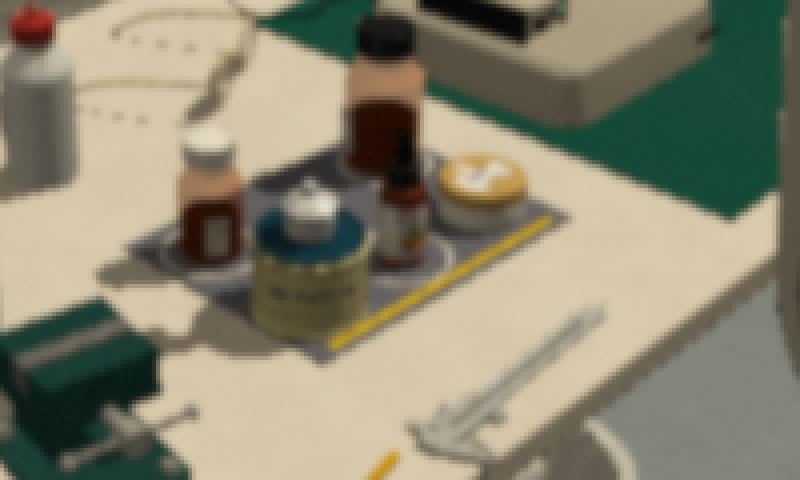

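Run:
```python
from h import *
np.set_printoptions(precision=4,suppress=True)
z=np.load("w8.npz");p,r=z["p"],z["r"]
cast=lambda c,h:onz(*wray((170+c[0]/3.3,20+c[1]/3.3),p,r),h)
print("cup rim",cast((107,398),.083),"knob",cast((97,399),.100))
print("white cap",cast((105,89),.095),"black",cast((704,75),.117),"drop rim",cast((388,396),.058),"teat",cast((389,401),.105))
S=lambda u,v:(200+u/4,140+v/4)
print("side: white",pz("side",S(209,134),.095),"black",pz("side",S(388,27),.117),"drop teat",pz("side",S(405,133),.105),"cup knob",pz("side",S(309,183),.100))
```

```text
cup rim [ 0.5234 -0.0468  0.083 ] knob [ 0.524  -0.0475  0.1   ]
white cap [ 0.6207 -0.0528  0.095 ] black [ 0.6168 -0.2298  0.117 ] drop rim [ 0.5186 -0.1367  0.058 ] teat [ 0.5194 -0.1351  0.105 ]
side: white [ 0.6188 -0.0506  0.095 ] black [ 0.6096 -0.2253  0.117 ] drop teat [ 0.5116 -0.1286  0.105 ] cup knob [ 0.5192 -0.0424  0.1   ]
```

```bash
python3 -c "
from rig import manip
manip.sign_off();print(manip.get_time())"
```

```text
the job is handed in; nothing more can be done
the job is handed in; nothing more can be done
```

The cleaning station is set out and handed in at about 42.5 s of the 104 s allowed. I placed the white-cap bottle behind the tin, the black-cap bottle behind the pot and the dropper in the ring between them. The steel cup went on last, on the tin's lid, and the gripper let go of everything and moved clear.

In the last wrist view everything stood upright:

| Item | Distance from target centre |
|---|---|
| White-cap bottle | about 2 mm |
| Black-cap bottle | about 2 mm |
| Dropper bottle | about 1.5 mm at the body, 3 mm at the teat tip |
| Steel cup | within 1 mm of the lid's centre |

- **Tin and pot:** both measured within 0.5 mm of their first positions, with the three bottles down. I did not measure them again after setting the cup on the tin, but the last picture shows no visible shift.
- **Side camera:** it disagreed with the wrist camera. Its readings were 3–12 mm from the targets, mostly shifted towards the robot and to its left. It had read most of the ring centres, the tin and the pot a few millimetres off the same way before I moved anything, so I put most of this down to its calibration. Its 12 mm for the dropper's teat is larger than that explains and was read off a coarse crop.
- **Contact force:** setting the cup down pressed on the tin with about 11 N, the highest force I read; I only read it at the grasps and placings.

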